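# Line up the supplies by height on the station board

## Robot

A 7-joint arm with a two-finger parallel gripper is mounted at the origin on a cart in front of the work surface, level with it; the furniture and walls round the work are solid. World frame = base frame: x ahead of the robot, y to its left, z up, the work surface at z = 0. Lengths are in m, angles in rad, forces in N, time in s.
With the tool pointing down it reaches from about 0.35 to 0.9 m from the base axis. Payload 7.2 kg.
Tool frame: the origin (TCP) lies at the very end of the fingers, on their centre line; the grasp point (between the pads) lies 19 mm behind it (r.hold_point_z is the distance from the TCP to the grasp point, in m); z points along the fingers, y is the line along which they close (so a half turn about z gives the same grasp; the last joint's range is limited). The gripper opens to 88 mm and grips with 3 to 60 N. Pads are 20 mm wide; open, the fingers measure 115 mm over their backs; the gripper's body (75 mm by 178 mm) begins 61 mm behind the grasp point.
Start: joints at [-1.264, 0.411, -0.013, 1.596, 0.006, 1.134, -0.082], TCP at [0.229, 0.582, 0.223] pointing down, gripper open.
Joint ranges: [-2.95, 2.95], [-0.29, 1.99], [-1.47, 1.44], [0.14, 2.54], [-1.03, 4.17], [0.13, 1.85], [-2.86, 2.86]. Speed limits (rad/s): [2.39, 2.39, 3.01, 3.01, 3.14, 3.14, 3.14].

## Interface

Orientations are given as a 3x3 rotation matrix whose columns are the frame's x, y, z axes.
In Python, from rig import r gives the robot as it stands.
- The arm moves only by the tool move_arm, never from a script. Its argument "rows" is a list of rows, each a list of 7 numbers: the shift along the tool's x, y, z in m, then the turn, a rotation vector about the tool's x, y, z in rad, then the opening, from 0 (shut) to 1 (fully open). A call has 1 to 20 rows; each row is the pose to reach, as a shift and turn from the pose commanded when the call began, along the tool's axes at that moment; what a row does not reach only later rows make up. A row lasts 1/8 s, in which the tool goes at most 62.5 mm and 10.7 degrees, less where a joint would pass 70% of its speed; a pose out of reach is approached as far as the arm can. A call with a gripper value outside its range is refused whole. The fingers move at their own pace and stop on an object; "squeeze" is the grip in N (left out, the last holds). Time passes only in rows, so rows that repeat a pose let the fingers close. It gives the time, the measured TCP pose, the force and the opening at its end, in the units of the state.
- r.sense(): the state, without advancing time (a new reading comes with each control period).
- r.get_image(name): name is "scene" or "top" or "wrist"; returns (picture, depth): 480x640x3 uint8, red, green, blue; 480x640 float32, m along the optical axis (not along the pixel's ray), 0 where there is no reading.
- r.camera_info(name): a dict with "intrinsics" (3x3 intrinsics, pixels), "distortion" ([k1, k2, p1, p2, k3] as OpenCV has them; the pictures are not rectified), "world_from_camera" (4x4, takes a point from camera to world coordinates); the wrist camera has in their place "hand_eye" (4x4, takes a point from camera to tool coordinates, whose origin is the TCP and whose axes are the flange's). Camera axes: x right, y down, z forward; pixel columns grow to the right and rows downward; lengths in m; the calibration is good to about 2 mm. A picture is of the moment at which its call begins: read the wrist's pose just before it. camera_info takes no time and is no camera call.
- r.hand_in(): hands the job in, once; it reports no verdict.
The state is a dict: "clock": time; "q": joint angles; "joint_vel": joint speeds; "joint_efforts": joint torques, N m; "eef_pos": TCP position; "eef_rot": TCP orientation; "ft_force": force on the tool from outside, world axes, zero at the start; "moment": the same for the moment, N m; "finger_gap": finger opening in m.
Only numpy, scipy, OpenCV 4.12 (cv2) and the standard library are available. Lean on these libraries where they do the work, as an engineer would, in place of code of your own. Each camera call takes 0.05 s, during which the arm holds its last target. There are 200 camera calls.

## Task

Line up the white carton, the screw jar, the yellow tape measure and the black tape roll in order of height on the four rubber pads of the wooden board, one on each pad: the tallest on the pad next to the tall end post, then descending to the shortest on the pad next to the low end stop. Set each one down in the middle of its pad, the same way up as it is now, and let go of it.

Things in the scene. Friction and masses are not known exactly. Their poses are not given: they have to be found in the camera images.
- black_tape_mid (a point): Black roll of insulating tape lying flat, 65 mm across, 18 mm high (z), about 0.05 kg. Treat it as a solid disc (its hole cannot be entered): grip it across the outside, in any direction. The point is its centre, 9 mm above its base.
- white_box_mid (a point): Upright white carton, 63 mm (its x) x 59 mm (its y) x 128 mm tall (z), about 0.24 kg, rigid. The point is its centre, 64 mm above its base. (When lifting, stay low: a wire shelf hangs over the back of the bench, its underside 0.60 m above the bench top, its front edge at x = 0.66 m.)
- screw_jar_mid (a point): Upright round clear jar of screws with a red lid, 64 mm across the glass, lid 60 mm across, taking the top 13 mm; 93 mm tall, about 0.33 kg. The point is its centre, 46.5 mm above its base; z up.
- tape_measure_mid (a point): Yellow tape measure standing on its edge, 37 mm thick (its x), 83 mm long (its y), 68 mm tall (z), rigid, 0.31 kg. The point is the centre of these extents, 34 mm above its base. Grip it across the 37 mm.
- pad_1_top (a point): First pad of the row, at the end that is further left (+y) seen from the robot. A fixed black rubber pad, 90 x 90 x 3 mm with a thin grey outline, on a wooden board 125 x 490 x 12 mm that lies on the bench. The point is the centre of its top face, 15 mm above the bench; y runs along the row (towards pad 1), x across it (away from the robot), z up. The four pads lie in a straight line, 105 mm apart.
- pad_2_top (a point): Second pad from the left. A fixed black rubber pad, 90 x 90 x 3 mm with a thin grey outline, on a wooden board 125 x 490 x 12 mm that lies on the bench. The point is the centre of its top face, 15 mm above the bench; y runs along the row (towards pad 1), x across it (away from the robot), z up. The four pads lie in a straight line, 105 mm apart.
- pad_3_top (a point): Third pad from the left. A fixed black rubber pad, 90 x 90 x 3 mm with a thin grey outline, on a wooden board 125 x 490 x 12 mm that lies on the bench. The point is the centre of its top face, 15 mm above the bench; y runs along the row (towards pad 1), x across it (away from the robot), z up. The four pads lie in a straight line, 105 mm apart.
- pad_4_top (a point): Fourth pad, at the right-hand end of the row. A fixed black rubber pad, 90 x 90 x 3 mm with a thin grey outline, on a wooden board 125 x 490 x 12 mm that lies on the bench. The point is the centre of its top face, 15 mm above the bench; y runs along the row (towards pad 1), x across it (away from the robot), z up. The four pads lie in a straight line, 105 mm apart.
- tall_post_top (a point): Tall end post: a fixed upright plate of light wood, 100 mm across the row, 22 mm thick along it, 75 mm high above the board. It stands beyond pad 1 or beyond pad 4, its centre 68.5 mm from that pad's centre. The point is the centre of its top face, 87 mm above the bench.
- low_stop_top (a point): Low end stop: the same light wood plate, 100 x 22 mm, but only 18 mm high above the board, at the other end of the row, 68.5 mm beyond the centre of that end pad. The point is the centre of its top face, 30 mm above the bench.
Things that resemble listed ones, but are neither listed nor needed, are in the scene too. What is shaped like the part that bears screw_jar_mid but orange is not meant.

How it is judged:
At the end, for the whole second after the job is handed in: Counting from the pad next to the tall end post: white carton, screw jar, tape measure, tape roll, each with its centre within 15 mm (horizontally) of its pad's centre, standing on the pad upright (within 0.1 rad; height within 8 mm), released and at rest (((horizontal distance between tall_post_top and pad_1_top below 0.12 m and horizontal distance between white_box_mid and pad_1_top below 0.015 m and z of white_box_mid in the frame of pad_1_top between 0.056 and 0.072 m and horizontal distance between screw_jar_mid and pad_2_top below 0.015 m and z of screw_jar_mid in the frame of pad_2_top between 0.0385 and 0.0545 m and horizontal distance between tape_measure_mid and pad_3_top below 0.015 m and z of tape_measure_mid in the frame of pad_3_top between 0.026 and 0.042 m and horizontal distance between black_tape_mid and pad_4_top below 0.015 m and z of black_tape_mid in the frame of pad_4_top between 0.001 and 0.017 m) or (horizontal distance between tall_post_top and pad_4_top below 0.12 m and horizontal distance between white_box_mid and pad_4_top below 0.015 m and z of white_box_mid in the frame of pad_4_top between 0.056 and 0.072 m and horizontal distance between screw_jar_mid and pad_3_top below 0.015 m and z of screw_jar_mid in the frame of pad_3_top between 0.0385 and 0.0545 m and horizontal distance between tape_measure_mid and pad_2_top below 0.015 m and z of tape_measure_mid in the frame of pad_2_top between 0.026 and 0.042 m and horizontal distance between black_tape_mid and pad_1_top below 0.015 m and z of black_tape_mid in the frame of pad_1_top between 0.001 and 0.017 m)) and angle between each of white_box_mid, screw_jar_mid, tape_measure_mid, black_tape_mid's own z axis and vertical below 0.1 rad and linear speed of each of white_box, screw_jar, tape_measure, black_tape below 0.02 m/s and contact force between each of white_box, screw_jar, tape_measure, black_tape and the fingers below 0.1 N); the robot touches nothing.
It also fails if it takes over 125 s, if anything falls off the work surface, if the arm or the gripper's body presses on something with over 40 N, if the wrist force passes 120 N, or if a joint passes its speed limit or range.

## Working session

There is one attempt and no reset: what is moved stays moved. The work goes in short steps, Python scripts to look and compute and a tool call to move; the robot and the scene stay as the last step left them, time stands still between calls to the robot, and variables do not carry over. Pictures are saved under pics/ and viewed, on a budget of 14 in all, crops included, one or two more only if the job needs it, and the job is handed in when it is done.

Besides the shell and the picture viewer there is one more tool, called as name(argument=value, ...), one argument or row to a line, values as JSON. move_arm: Moves the arm, as the interface text tells. Its arguments: {"type":"object","properties":{"rows":{"type":"array"},"squeeze":{"type":"number"}},"required":["rows"]}

```bash
mkdir -p pics; python3 - <<'E'
from rig import r
import cv2,numpy as np
s=r.sense(); print(s['clock'],s['eef_pos'],s['eef_rot'],s['finger_gap'],r.hold_point_z)
for n in['scene','top']:
    im,d=r.get_image(n); cv2.imwrite(f'pics/{n}0.png',im[:,:,::-1]); np.savez(f'{n}0.npz',im=im,d=d)
    c=r.camera_info(n); print(n,c)
print(r.camera_info('wrist'))
E
```

```text
0.0 [0.22863227 0.5811125  0.22178647] [[-9.30603009e-01  3.66029787e-01 -4.85038594e-04]
 [ 3.66030085e-01  9.30601657e-01 -1.59166968e-03]
 [-1.31220796e-04 -1.65875131e-03 -9.99998616e-01]] 0.08827311930759235 0.0187
scene {'intrinsics': array([[535.73625856,   0.        , 323.13378723],
       [  0.        , 535.73625856, 232.16462931],
       [  0.        ,   0.        ,   1.        ]]), 'distortion': array([-0.13148227,  0.        ,  0.        ,  0.        ,  0.        ]), 'world_from_camera': array([[-0.45003296, -0.57485141,  0.68338583, -0.65211209],
       [-0.89293868,  0.29947477, -0.3361181 ,  0.49152796],
       [-0.01143885, -0.76148586, -0.64808057,  1.12921496],
       [ 0.        ,  0.        ,  0.        ,  1.        ]])}
top {'intrinsics': array([[500.46937084,   0.        , 322.05790207],
       [  0.        , 500.46937084, 237.40773686],
       [  0.        ,   0.        ,   1.        ]]), 'distortion': array([-0.00851972,  0.        ,  0.        ,  0.        ,  0.        ]), 'world_from_camera': array([[ 1.19173092e-02, -9.95193490e-01,  9.72002808e-02,
       
[... 187 characters left out ...]
,
       [ 0.00000000e+00,  0.00000000e+00,  0.00000000e+00,
         1.00000000e+00]])}
{'intrinsics': array([[377.26084979,   0.        , 314.49994187],
       [  0.        , 377.26084979, 244.60924826],
       [  0.        ,   0.        ,   1.        ]]), 'distortion': array([-0.03491785,  0.        ,  0.        ,  0.        ,  0.        ]), 'hand_eye': array([[ 2.61980587e-06, -9.65817537e-01, -2.59222849e-01,
         7.11397265e-02],
       [ 9.99999647e-01, -2.15260197e-04,  8.12127013e-04,
         1.18567096e-03],
       [-8.40166873e-04, -2.59222760e-01,  9.65817195e-01,
        -1.63422260e-01],
       [ 0.00000000e+00,  0.00000000e+00,  0.00000000e+00,
         1.00000000e+00]])}
```

View pics/scene0.png

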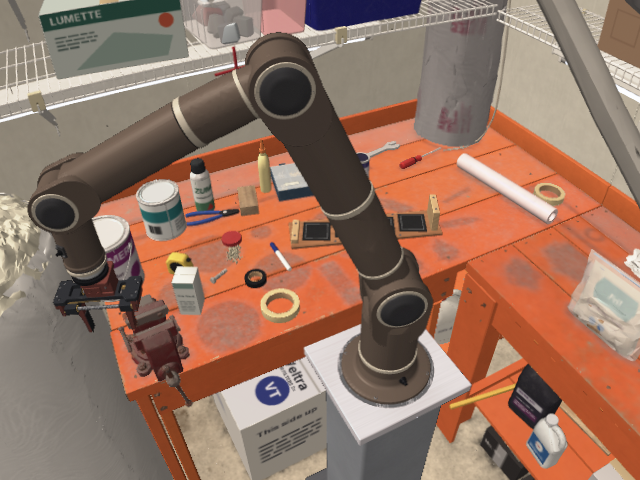

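View pics/top0.png

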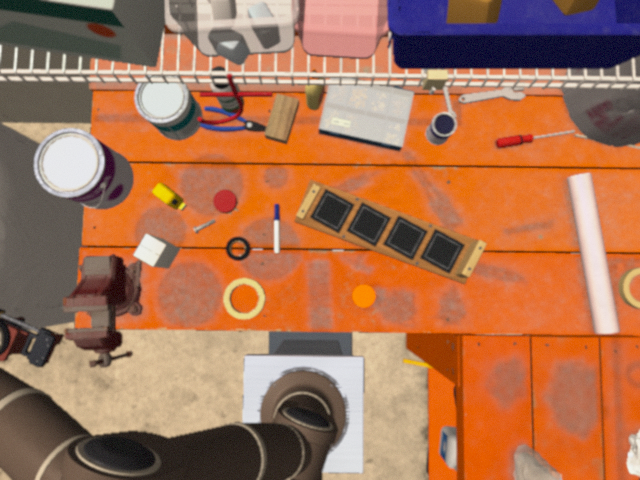

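Candidates in the top view:
- White carton: the box at (153,250). The white roll at (595,255) and the marker don't match.
- Screw jar: the red lid at (225,201). The orange lid at (364,296) is the decoy.
- Yellow tape measure: (169,196).
- Black tape roll: the ring at (238,248). The cream rings at (244,298) and (632,287) don't match.
- Board pads 1–4: (331,210), (370,224), (405,237), (442,251).

Next I'll measure these and use depth to find which post is tall.

```bash
cat > h.py <<'E'
import numpy as np,cv2
from rig import r
def ray(n,px,T=None):
    c=r.camera_info(n); T=c['world_from_camera'] if T is None else T
    p=cv2.undistortPoints(np.float64(px).reshape(-1,1,2),c['intrinsics'],c['distortion'])[:,0]
    return T[:3,3],np.c_[p,np.ones(len(p))]@T[:3,:3].T
def plane(n,px,z,T=None):
    o,d=ray(n,px,T); return o+d*((z-o[2])/d[:,2])[:,None]
def cloud(n,d,T=None):
    v,u=np.nonzero(d>0); 
    o,w=ray(n,np.c_[u,v],T); P=np.full(d.shape+(3,),np.nan); P[v,u]=o+w*d[v,u][:,None]; return P
E
python3 - <<'E'
from h import *
f=np.load('top0.npz'); im,d=f['im'],f['d']; hsv=cv2.cvtColor(im,cv2.COLOR_RGB2HSV)
P=cloud('top',d)
def blob(m,box,z,nm):
    u0,v0,u1,v1=box; k=np.zeros(m.shape,np.uint8); k[v0:v1,u0:u1]=m[v0:v1,u0:u1]
    cs,_=cv2.findContours(k,cv2.RETR_EXTERNAL,cv2.CHAIN_APPROX_NONE)
    c=max(cs,key=cv2.contourArea); w=plane('top',c[:,0],z)
    R=cv2.minAreaRect(np.float32(w[:,:2]*1000)); k2=np.zeros_like(k);cv2.drawContours(k2,[c],-1,1,-1)
    zz=P[...,2][k2>0]; print(nm,'rect mm',np.round(R[0],1),np.round(R[1],1),round(R[2],1),'z',np.nanpercentile(zz,[5,50,95]).round(3))
    return R
H,S,V=[hsv[...,i].astype(int) for i in range(3)]
blob((S<60)&(V>150),(125,225,180,275),.128,'carton')
blob(((H<4)|(H>172))&(S>120)&(V<235),(208,185,242,217),.093,'lid')
blob((H>20)&(H<36)&(S>120),(145,175,192,215),.068,'measure')
blob((V<90),(222,232,254,264),.018,'roll')
for i,(u,v) in enumerate([(331,210),(370,224),(405,237),(442,251)]):
    blob(V<95,(u-22,v-22,u+23,v+23),.015,f'pad{i+1}')
for nm,(u,v) in dict(left=(309,201),right=(475,260)).items():
    q=P[v-14:v+15,u-8:u+9,2]; print(nm,np.nanpercentile(q,[5,25,50,75,95,99]).round(3))
for nm,b in dict(carton=(125,225,180,275),measure=(145,175,192,215),lid=(208,185,245,217)).items():
    q=P[b[1]:b[3],b[0]:b[2]].reshape(-1,3); zt=dict(carton=.115,measure=.05,lid=.08)[nm]
    q=q[q[:,2]>zt]; R=cv2.minAreaRect(np.float32(q[:,:2]*1000)); print(nm,len(q),np.round(R[0],1),np.round(R[1],1),round(R[2],1),np.median(q[:,2]).round(3), np.percentile(q[:,2],98).round(3))
a=im[170:275,120:260]; b=im[165:300,290:500]
a=cv2.resize(a,(560,420),interpolation=2);b=cv2.resize(b,(233,150))
cv2.imwrite('pics/crop.png',a[:,:,::-1])
cv2.imwrite('pics/crop_b.png',cv2.resize(im[165:300,290:500],(630,405),interpolation=2)[:,:,::-1])
E
```

```text
carton rect mm [419.  378.1] [60.  64.1] 61.8 z [0.123 0.127 0.131]
lid rect mm [549.  204.1] [54.5 53.6] 1.7 z [0.087 0.091 0.095]
measure rect mm [561.  354.2] [92.9 36.3] 54.2 z [0.008 0.063 0.069]
roll rect mm [433.3 179.3] [60.4 58.3] 27.8 z [-0.006  0.015  0.021]
pad1 rect mm [538.2 -71.2] [86.9 86.6] 61.9 z [0.011 0.015 0.02 ]
pad2 rect mm [ 502.9 -170. ] [87.  86.5] 62.3 z [0.011 0.015 0.02 ]
pad3 rect mm [ 467.8 -268.8] [87.  86.5] 61.8 z [0.011 0.015 0.02 ]
pad4 rect mm [ 432.9 -367.6] [87.1 86.4] 62.0 z [0.011 0.015 0.02 ]
left [-0.001  0.011  0.02   0.03   0.033  0.035]
right [-0.004  0.001  0.081  0.087  0.091  0.092]
carton 651 [418.2 378. ] [62.3 63.6] 61.2 0.127 0.132
measure 347 [568.4 366.2] [74.9 37. ] 53.1 0.064 0.07
lid 440 [548.  202.9] [58.2 57.9] 87.7 0.091 0.096
```

View pics/crop.png

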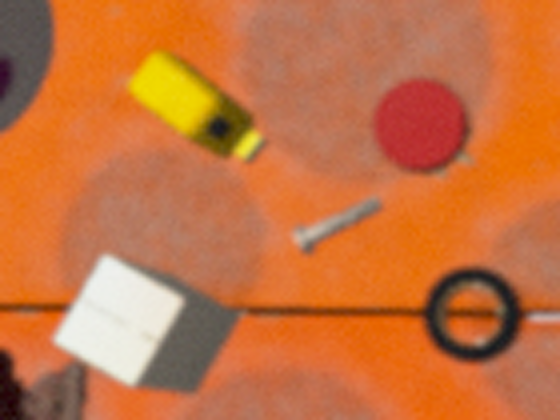

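The crop confirms the choices: carton at crop (120,320), tape measure (195,100), red-lidded jar (420,125) and black roll (472,313). The right-hand post is the tall one (0.087 m), so the order is carton→pad 4, jar→pad 3, measure→pad 2, roll→pad 1. I'll close the gripper across the row when placing.

```bash
cat >> h.py <<'E'
def go(x,y,z,ang):
    "shift+turn to a world TCP pose, tool down, tool y at ang deg"
    s=r.sense(); p,R=np.array(s['eef_pos']),np.array(s['eef_rot']); best=None
    for a in(ang,ang+180):
        a=np.radians(a); Y=np.array([np.cos(a),np.sin(a),0]); Z=np.array([0,0,-1.]); G=np.c_[np.cross(Y,Z),Y,Z]
        v=cv2.Rodrigues(R.T@G)[0].ravel()
        if best is None or np.linalg.norm(v)<np.linalg.norm(best): best=v
    print('shift',(R.T@(np.array([x,y,z])-p)).round(4),'turn',best.round(3),'q7',round(s['q'][6],2),'t',round(s['clock'],2),'gap',round(s['finger_gap'],4), 'p',p.round(4),'F',np.round(s['ft_force'],1))
def wristT():
    s=r.sense(); T=np.eye(4); T[:3,:3]=s['eef_rot']; T[:3,3]=s['eef_pos']; return T@r.camera_info('wrist')['hand_eye']
E
python3 - <<'E'
from h import *
P=cloud('top',np.load('top0.npz')['d']); q=P[255:370,65:145].reshape(-1,3); q=q[q[:,2]>.03]
print('vise',np.nanpercentile(q,[1,50,99],axis=0).round(3))
q=q[q[:,2]>.1];print(q.shape,np.nanpercentile(q,[1,50,99],axis=0).round(3))
go(.42,.38,.30,61.8)
E
```

```text
vise [[0.138 0.437 0.032]
 [0.292 0.487 0.119]
 [0.403 0.582 0.182]]
(3585, 3) [[0.143 0.405 0.101]
 [0.293 0.498 0.15 ]
 [0.402 0.55  0.183]]
shift [-0.2517 -0.1173 -0.0779] turn [-0.001  0.     0.117] q7 -0.08 t 0.1 gap 0.0875 p [0.2287 0.5812 0.2219] F [-1. -0. -0.]
```

move_arm(
  rows=[
    [0, 0, -0.05, 0, 0, 0, 1],
    [0, 0, -0.08, 0, 0, 0, 1],
    [-0.06, -0.03, -0.08, 0, 0, 0.03, 1],
    [-0.11, -0.05, -0.08, 0, 0, 0.06, 1],
    [-0.16, -0.08, -0.08, 0, 0, 0.1, 1],
    [-0.21, -0.1, -0.08, 0, 0, 0.117, 1],
    [-0.252, -0.117, -0.08, 0, 0, 0.117, 1],
    [-0.252, -0.117, -0.08, 0, 0, 0.117, 1],
    [-0.252, -0.117, -0.08, 0, 0, 0.117, 1],
    [-0.252, -0.117, -0.08, 0, 0, 0.117, 1],
  ],
)

```text
clock: 1.35
eef_pos: [0.4192, 0.3817, 0.3024]
eef_rot: [[-0.883, 0.47, -0.001], [0.47, 0.883, 0.0], [0.001, -0.0, -1.0]]
ft_force: [-0.6, 0.6, -0.5]
finger_gap: 0.0877
```

```bash
python3 - <<'E'
from h import *
go(.4185,.378,.095,61.8)
P=cloud('top',np.load('top0.npz')['d']); q=P[255:370,65:145].reshape(-1,3); q=q[q[:,2]>.155];print(np.nanmax(q[:,0]),q[q[:,0]>.36].round(2)[::20])
T=wristT(); im,d=r.get_image('wrist'); cv2.imwrite('pics/w1.png',im[:,:,::-1]); np.savez('w1.npz',im=im,d=d,T=T)
E
```

```text
shift [-0.0013 -0.0036  0.2074] turn [-0.    -0.001  0.003] q7 0.29 t 1.35 gap 0.0877 p [0.4192 0.3817 0.3024] F [-0.6  0.6 -0.5]
0.3239331205789914 []
```

View pics/w1.png

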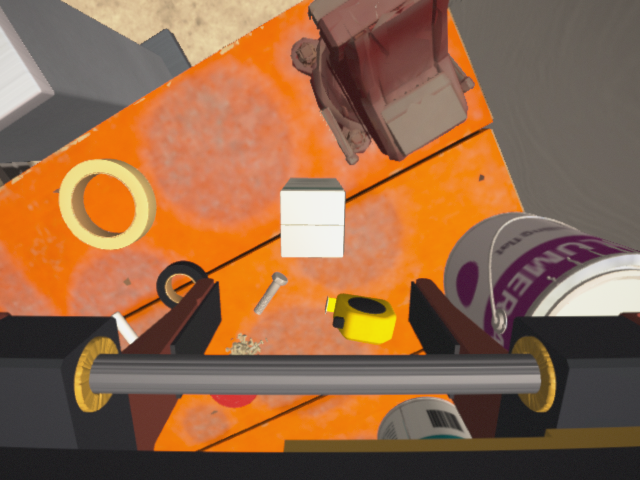

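The wrist view shows the carton top at (312,223), centred between the fingers and square to them. The vise is clear at the top. I'll descend and grip.

move_arm(
  rows=[
    [-0.001, -0.004, 0.05, 0, 0, 0.003, 1],
    [-0.001, -0.004, 0.1, 0, 0, 0.003, 1],
    [-0.001, -0.004, 0.15, 0, 0, 0.003, 1],
    [-0.001, -0.004, 0.19, 0, 0, 0.003, 1],
    [-0.001, -0.004, 0.207, 0, 0, 0.003, 1],
    [-0.001, -0.004, 0.207, 0, 0, 0.003, 1],
    [-0.001, -0.004, 0.207, 0, 0, 0.003, 0.4],
    [-0.001, -0.004, 0.207, 0, 0, 0.003, 0.4],
    [-0.001, -0.004, 0.207, 0, 0, 0.003, 0.4],
    [-0.001, -0.004, 0.207, 0, 0, 0.003, 0.4],
    [-0.001, -0.004, 0.207, 0, 0, 0.003, 0.4],
    [-0.001, -0.004, 0.207, 0, 0, 0.003, 0.4],
  ],
  squeeze=25,
)

```text
clock: 2.9
eef_pos: [0.42, 0.377, 0.0965]
eef_rot: [[-0.88, 0.475, 0.001], [0.475, 0.88, 0.001], [-0.0, 0.002, -1.0]]
ft_force: [-0.4, 0.5, 5.5]
finger_gap: 0.0582
```

```bash
python3 - <<'E'
from h import *
go(.42,.38,.20,61.8)
f=np.load('w1.npz'); im,d,T=f['im'],f['d'],f['T']; P=cloud('wrist',d,T)
hsv=cv2.cvtColor(im,cv2.COLOR_RGB2HSV);H,S,V=[hsv[...,i].astype(int) for i in range(3)]
q=P[170:270,270:355].reshape(-1,3);q=q[q[:,2]>.12]; print('carton',cv2.minAreaRect(np.float32(q[:,:2]*1000)),np.median(q[:,2]))
b=np.s_[285:350,320:402]; q=P[b][((H>20)&(H<36)&(S>120))[b]]; print('meas z',np.nanpercentile(q[:,2],[5,50,95]))
for z in(.01,.055): qq=q[q[:,2]>z]; print(z,len(qq),cv2.minAreaRect(np.float32(qq[:,:2]*1000)))
E
```

```text
shift [ 0.0014  0.0028 -0.1035] turn [ 0.002  0.    -0.003] q7 0.32 t 2.9 gap 0.0582 p [0.42   0.377  0.0965] F [-0.4  0.5  5.5]
carton ((418.0543212890625, 381.59088134765625), (59.13081741333008, 62.57962417602539), 61.4529914855957) 0.12939846053044046
meas z [0.00897835 0.06511833 0.06938933]
0.01 1974 ((567.2047119140625, 367.99310302734375), (80.59569549560547, 36.858856201171875), 53.818233489990234)
0.055 1482 ((568.5054321289062, 369.77142333984375), (72.56293487548828, 36.858856201171875), 53.81822967529297)
```

move_arm(
  rows=[
    [0, 0, -0.04, 0, 0, 0, 0.4],
    [0, 0, -0.09, 0, 0, 0, 0.4],
    [0, 0, -0.14, 0, 0, 0, 0.4],
    [0, 0, -0.185, 0, 0, 0, 0.4],
    [0, 0, -0.185, 0, 0, 0, 0.4],
    [0, 0, -0.185, 0, 0, 0, 0.4],
    [0, 0, -0.185, 0, 0, 0, 0.4],
  ],
)

```text
clock: 3.78
eef_pos: [0.4187, 0.3758, 0.2785]
eef_rot: [[-0.88, 0.475, -0.002], [0.475, 0.88, -0.003], [0.001, -0.004, -1.0]]
ft_force: [-0.9, 0.9, -3.5]
finger_gap: 0.0581
```

```bash
python3 - <<'E'
from h import *
go(.433,-.368,.28,-19.6)
E
```

```text
shift [-3.657e-01 -6.478e-01  5.000e-04] turn [-0.004  0.002  1.418] q7 0.29 t 3.77 gap 0.0581 p [0.4187 0.3758 0.2785] F [-0.9  0.9 -3.5]
```

move_arm(
  rows=[
    [-0.024, -0.043, 0, 0, 0, 0.09, 0.4],
    [-0.048, -0.086, 0, 0, 0, 0.19, 0.4],
    [-0.073, -0.13, 0, 0, 0, 0.28, 0.4],
    [-0.098, -0.173, 0, 0, 0, 0.38, 0.4],
    [-0.122, -0.216, 0, 0, 0, 0.47, 0.4],
    [-0.146, -0.26, 0, 0, 0, 0.57, 0.4],
    [-0.17, -0.302, 0, 0, 0, 0.66, 0.4],
    [-0.195, -0.345, 0, 0, 0, 0.76, 0.4],
    [-0.22, -0.389, 0, 0, 0, 0.85, 0.4],
    [-0.244, -0.432, 0, 0, 0, 0.95, 0.4],
    [-0.268, -0.475, 0, 0, 0, 1.04, 0.4],
    [-0.293, -0.518, 0, 0, 0, 1.14, 0.4],
    [-0.317, -0.561, 0, 0, 0, 1.23, 0.4],
    [-0.342, -0.605, 0, 0, 0, 1.32, 0.4],
    [-0.366, -0.648, 0, -0.004, 0.002, 1.418, 0.4],
    [-0.366, -0.648, 0, -0.004, 0.002, 1.418, 0.4],
    [-0.366, -0.648, 0, -0.004, 0.002, 1.418, 0.4],
    [-0.366, -0.648, 0, -0.004, 0.002, 1.418, 0.4],
  ],
)

```text
clock: 6.02
eef_pos: [0.4343, -0.3661, 0.2802]
eef_rot: [[0.333, 0.943, 0.002], [0.943, -0.333, 0.004], [0.005, 0.001, -1.0]]
ft_force: [0.2, 0.3, -4.1]
finger_gap: 0.0581
```

```bash
python3 - <<'E'
from h import *
go(.433,-.368,.114,-19.6)
im,d=r.get_image('top'); cv2.imwrite('pics/t1.png',im[:,:,::-1])
E
```

```text
shift [-0.0031 -0.0007  0.1661] turn [ 0.001 -0.005  0.002] q7 0.55 t 6.03 gap 0.0581 p [ 0.4343 -0.3661  0.2802] F [ 0.2  0.3 -4.1]
```

View pics/t1.png

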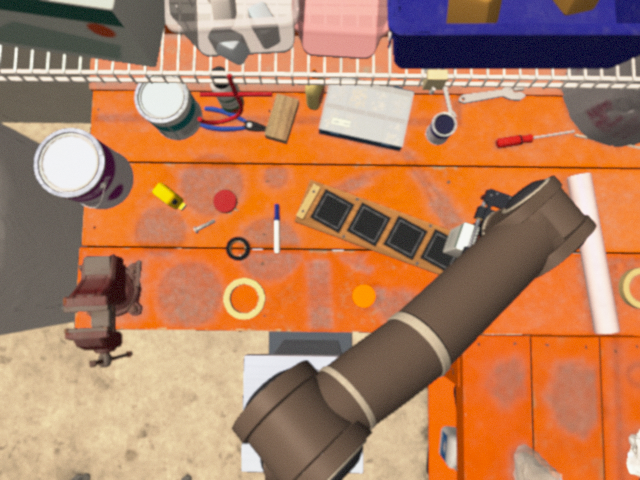

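The carton is held over pad 4. I'll lower it gently.

move_arm(
  rows=[
    [-0.004, -0.001, 0.04, 0, -0.005, 0.002, 0.4],
    [-0.004, -0.001, 0.08, 0, -0.005, 0.002, 0.4],
    [-0.004, -0.001, 0.12, 0, -0.005, 0.002, 0.4],
    [-0.004, -0.001, 0.15, 0, -0.005, 0.002, 0.4],
    [-0.004, -0.001, 0.16, 0, -0.005, 0.002, 0.4],
    [-0.004, -0.001, 0.164, 0, -0.005, 0.002, 0.4],
    [-0.004, -0.001, 0.166, 0, -0.005, 0.002, 0.4],
    [-0.004, -0.001, 0.167, 0, -0.005, 0.002, 0.4],
    [-0.004, -0.001, 0.167, 0, -0.005, 0.002, 0.4],
    [-0.004, -0.001, 0.167, 0, -0.005, 0.002, 0.4],
  ],
)

```text
clock: 7.32
eef_pos: [0.4322, -0.3706, 0.1139]
eef_rot: [[0.337, 0.941, 0.002], [0.941, -0.337, -0.002], [-0.001, 0.002, -1.0]]
ft_force: [0.3, 0.5, -3.3]
finger_gap: 0.058
```

```bash
python3 - <<'E'
from h import *
go(.433,-.368,.1115,-19.6)
E
```

```text
shift [ 0.0027 -0.0001  0.0024] turn [ 0.002  0.001 -0.002] q7 0.69 t 7.33 gap 0.058 p [ 0.4322 -0.3706  0.1139] F [ 0.3  0.5 -3.3]
```

move_arm(
  rows=[
    [0, 0, 0.001, 0, 0, 0, 0.4],
    [0, 0, 0.002, 0, 0, 0, 0.4],
    [0, 0, 0.003, 0, 0, 0, 0.4],
    [0, 0, 0.003, 0, 0, 0, 0.4],
    [0, 0, 0.003, 0, 0, 0, 0.4],
  ],
)

```text
clock: 7.95
eef_pos: [0.432, -0.3716, 0.112]
eef_rot: [[0.338, 0.941, 0.002], [0.941, -0.338, -0.003], [-0.002, 0.003, -1.0]]
ft_force: [-3.0, 0.0, 10.1]
finger_gap: 0.0578
```

```bash
python3 - <<'E'
from h import *
go(.433,-.368,.1115,-19.6)
E
```

```text
shift [ 0.0037 -0.0003  0.0005] turn [ 0.003  0.002 -0.002] q7 0.69 t 7.95 gap 0.0578 p [ 0.432  -0.3716  0.112 ] F [-3.   0.  10.1]
```

move_arm(
  rows=[
    [0, 0, 0, 0, 0, 0, 1],
    [0, 0, 0, 0, 0, 0, 1],
    [0, 0, 0, 0, 0, 0, 1],
    [0, 0, 0, 0, 0, 0, 1],
    [0, 0, 0, 0, 0, 0, 1],
    [0, 0, -0.03, 0, 0, 0, 1],
    [0, 0, -0.07, 0, 0, 0, 1],
    [0, 0, -0.12, 0, 0, 0, 1],
    [0, 0, -0.17, 0, 0, 0, 1],
    [0, 0, -0.17, 0, 0, 0, 1],
    [0, 0, -0.17, 0, 0, 0, 1],
  ],
)

```text
clock: 9.32
eef_pos: [0.4318, -0.3698, 0.28]
eef_rot: [[0.337, 0.942, 0.001], [0.942, -0.337, -0.001], [-0.001, 0.001, -1.0]]
ft_force: [0.2, -0.2, -0.1]
finger_gap: 0.0878
```

```bash
python3 - <<'E'
from h import *
go(.548,.203,.28,-19.6)
T=wristT(); im,d=r.get_image('wrist'); cv2.imwrite('pics/w2.png',im[:,:,::-1])
P=cloud('wrist',d,T); m=(P[...,2]>.13)&(P[...,2]<.155)&(abs(P[...,0]-.433)<.08)&(abs(P[...,1]+.368)<.08); q=P[m]; print(len(q),cv2.minAreaRect(np.float32(q[:,:2]*1000)),np.median(q[:,2]))
E
```

```text
shift [ 5.784e-01 -8.360e-02 -5.000e-04] turn [ 0.001  0.001 -0.002] q7 0.55 t 9.32 gap 0.0878 p [ 0.4318 -0.3698  0.28  ] F [ 0.2 -0.2 -0.1]
5497 ((432.66986083984375, -370.19305419921875), (62.934181213378906, 59.11033630371094), 70.40803527832031) 0.1442876504882724
```

View pics/w2.png

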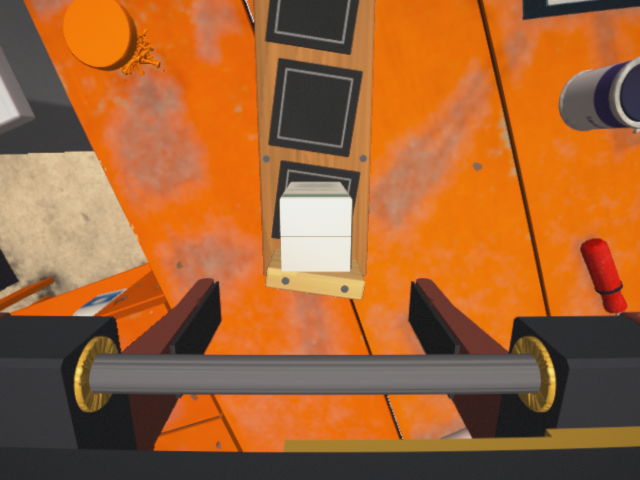

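The carton stands on pad 4 beside the tall post. It measures (432.7,−370.2) mm against the pad centre at (432.9,−367.6), upright and released. The pads at (318,105) and (316,10) look slightly rotated, so I'll cross-check the pad 3 centre with this view.

```bash
python3 - <<'E'
from h import *
im=cv2.imread('pics/w2.png'); V=im.max(2); k=np.zeros(V.shape,np.uint8); k[50:160,262:368]=(V<90)[50:160,262:368]
cs,_=cv2.findContours(k,0,1); c=max(cs,key=cv2.contourArea); w=plane('wrist',c[:,0],.015,wristT()); print(cv2.minAreaRect(np.float32(w[:,:2]*1000)))
E
```

```text
((467.58551025390625, -266.7398681640625), (88.9379653930664, 88.71528625488281), 61.778160095214844)
```

move_arm(
  rows=[
    [0.048, -0.007, 0, 0, 0, 0, 1],
    [0.096, -0.014, 0, 0, 0, 0, 1],
    [0.145, -0.021, 0, 0, 0, 0, 1],
    [0.193, -0.028, 0, 0, 0, 0, 1],
    [0.241, -0.035, 0, 0, 0, 0, 1],
    [0.289, -0.042, 0, 0, 0, 0, 1],
    [0.337, -0.049, 0, 0, 0, 0, 1],
    [0.385, -0.056, 0, 0, 0, 0, 1],
    [0.434, -0.063, 0, 0, 0, 0, 1],
    [0.482, -0.07, 0, 0, 0, 0, 1],
    [0.53, -0.077, 0, 0, 0, 0, 1],
    [0.578, -0.084, 0, 0, 0, -0.002, 1],
    [0.578, -0.084, 0, 0, 0, -0.002, 1],
    [0.578, -0.084, 0, 0, 0, -0.002, 1],
  ],
)

```text
clock: 11.12
eef_pos: [0.5472, 0.2013, 0.2784]
eef_rot: [[0.336, 0.942, -0.001], [0.942, -0.336, -0.004], [-0.004, 0.0, -1.0]]
ft_force: [0.2, -0.1, 0.6]
finger_gap: 0.0877
```

```bash
python3 - <<'E'
from h import *
T=wristT(); im,d=r.get_image('wrist'); cv2.imwrite('pics/w3.png',im[:,:,::-1])
hsv=cv2.cvtColor(im,cv2.COLOR_RGB2HSV);H,S,V=[hsv[...,i].astype(int) for i in range(3)]
P=cloud('wrist',d,T)
m=(((H<4)|(H>172))&(S>120)&(P[...,2]>.08)&(P[...,2]<.11)&(abs(P[...,0]-.548)<.06)&(abs(P[...,1]-.203)<.06))
q=P[m]; print(len(q),cv2.minAreaRect(np.float32(q[:,:2]*1000)),np.median(q[:,2]))
go(.548,.203,.03,-19.6)
E
```

```text
3025 ((549.3218383789062, 208.22177124023438), (58.093082427978516, 57.690582275390625), 70.83103942871094) 0.09267371316632278
shift [ 0.0032 -0.0005  0.2488] turn [ 0.001  0.003 -0.002] q7 -0.6 t 11.18 gap 0.0882 p [0.5474 0.2007 0.2789] F [ 0.3 -0.5  0.1]
```

View pics/w3.png

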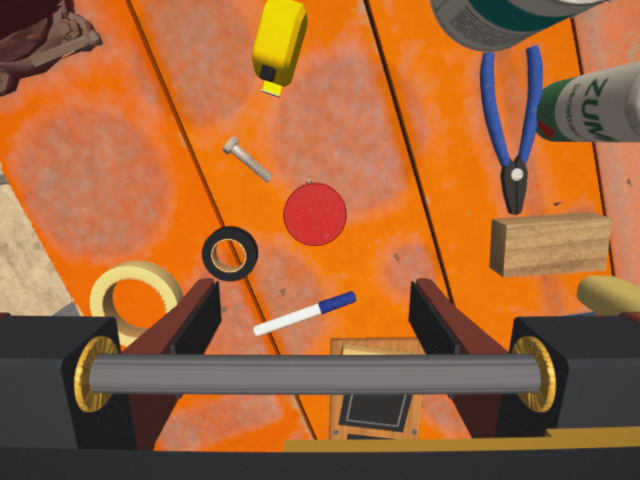

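The lid is centred between the fingers at (315,213). The wrist camera puts its y about 4 mm above the top camera's, so I'll use the middle value.

move_arm(
  rows=[
    [0.005, 0, 0.05, 0, 0.003, 0, 1],
    [0.005, 0, 0.1, 0, 0.003, 0, 1],
    [0.005, 0, 0.15, 0, 0.003, 0, 1],
    [0.005, 0, 0.2, 0, 0.003, 0, 1],
    [0.005, 0, 0.235, 0, 0.003, 0, 1],
    [0.005, 0, 0.249, 0, 0.003, 0, 1],
    [0.005, 0, 0.249, 0, 0.003, 0, 1],
    [0.005, 0, 0.249, 0, 0.003, 0, 0.4],
    [0.005, 0, 0.249, 0, 0.003, 0, 0.4],
    [0.005, 0, 0.249, 0, 0.003, 0, 0.4],
    [0.005, 0, 0.249, 0, 0.003, 0, 0.4],
    [0.005, 0, 0.249, 0, 0.003, 0, 0.4],
    [0.005, 0, 0.249, 0, 0.003, 0, 0.4],
  ],
  squeeze=25,
)

```text
clock: 12.8
eef_pos: [0.5501, 0.2069, 0.0318]
eef_rot: [[0.335, 0.942, 0.003], [0.942, -0.335, 0.002], [0.003, 0.002, -1.0]]
ft_force: [-1.6, 0.1, 6.7]
finger_gap: 0.0625
```

move_arm(
  rows=[
    [0, 0, -0.03, 0, 0, 0, 0.4],
    [0, 0, -0.08, 0, 0, 0, 0.4],
    [0, 0, -0.13, 0, 0, 0, 0.4],
    [0, 0, -0.17, 0, 0, 0, 0.4],
    [0, 0, -0.17, 0, 0, 0, 0.4],
    [0, 0, -0.17, 0, 0, 0, 0.4],
    [0, 0, -0.17, 0, 0, 0, 0.4],
  ],
)

```text
clock: 13.68
eef_pos: [0.5482, 0.2061, 0.1989]
eef_rot: [[0.335, 0.942, -0.001], [0.942, -0.335, -0.0], [-0.001, -0.001, -1.0]]
ft_force: [0.5, 0.4, -2.6]
finger_gap: 0.0625
```

```bash
python3 - <<'E'
from h import *
go(.4675,-.268,.20,-19.6)
E
```

```text
shift [-0.4737  0.0829 -0.0009] turn [-0.001  0.001  0.   ] q7 -0.55 t 13.68 gap 0.0625 p [0.5482 0.2061 0.1989] F [ 0.5  0.4 -2.6]
```

move_arm(
  rows=[
    [-0.047, 0.008, 0, 0, 0, 0, 0.4],
    [-0.095, 0.017, 0, 0, 0, 0, 0.4],
    [-0.142, 0.025, 0, 0, 0, 0, 0.4],
    [-0.19, 0.033, 0, 0, 0, 0, 0.4],
    [-0.237, 0.041, 0, 0, 0, 0, 0.4],
    [-0.284, 0.05, 0, 0, 0, 0, 0.4],
    [-0.332, 0.058, 0, 0, 0, 0, 0.4],
    [-0.379, 0.066, 0, 0, 0, 0, 0.4],
    [-0.426, 0.075, 0, 0, 0, 0, 0.4],
    [-0.474, 0.083, 0, 0, 0, 0, 0.4],
    [-0.474, 0.083, 0, 0, 0, 0, 0.4],
    [-0.474, 0.083, 0, 0, 0, 0, 0.4],
    [-0.474, 0.083, 0, 0, 0, 0, 0.4],
  ],
)

```text
clock: 15.3
eef_pos: [0.4688, -0.2666, 0.1995]
eef_rot: [[0.334, 0.943, 0.001], [0.943, -0.334, 0.002], [0.002, 0.0, -1.0]]
ft_force: [0.3, -0.2, -3.6]
finger_gap: 0.0625
```

```bash
python3 - <<'E'
from h import *
go(.4675,-.268,.0485,-19.6)
E
```

```text
shift [-0.0021 -0.0009  0.1509] turn [ 0.    -0.002  0.002] q7 0.36 t 15.3 gap 0.0625 p [ 0.4688 -0.2666  0.1995] F [ 0.3 -0.2 -3.6]
```

move_arm(
  rows=[
    [-0.002, -0.001, 0.04, 0, -0.002, 0, 0.4],
    [-0.002, -0.001, 0.08, 0, -0.002, 0, 0.4],
    [-0.002, -0.001, 0.12, 0, -0.002, 0, 0.4],
    [-0.002, -0.001, 0.142, 0, -0.002, 0, 0.4],
    [-0.002, -0.001, 0.149, 0, -0.002, 0, 0.4],
    [-0.002, -0.001, 0.151, 0, -0.002, 0, 0.4],
    [-0.002, -0.001, 0.152, 0, -0.002, 0, 0.4],
    [-0.002, -0.001, 0.153, 0, -0.002, 0, 0.4],
    [-0.002, -0.001, 0.153, 0, -0.002, 0, 0.4],
    [-0.002, -0.001, 0.153, 0, -0.002, 0, 0.4],
  ],
)

```text
clock: 16.55
eef_pos: [0.4674, -0.2694, 0.0473]
eef_rot: [[0.335, 0.942, 0.002], [0.942, -0.335, -0.001], [-0.0, 0.002, -1.0]]
ft_force: [0.5, -0.6, -3.6]
finger_gap: 0.0627
```

move_arm(
  rows=[
    [0, 0, 0.001, 0, 0, 0, 0.4],
    [0, 0, 0.002, 0, 0, 0, 0.4],
    [0, 0, 0.002, 0, 0, 0, 0.4],
    [0, 0, 0.002, 0, 0, 0, 0.4],
  ],
)

```text
clock: 17.05
eef_pos: [0.4674, -0.2696, 0.0467]
eef_rot: [[0.336, 0.942, 0.003], [0.942, -0.336, 0.0], [0.001, 0.002, -1.0]]
ft_force: [-5.6, 4.4, 17.5]
finger_gap: 0.063
```

move_arm(
  rows=[
    [0, 0, -0.001, 0, 0, 0, 1],
    [0, 0, -0.001, 0, 0, 0, 1],
    [0, 0, -0.001, 0, 0, 0, 1],
    [0, 0, -0.001, 0, 0, 0, 1],
    [0, 0, -0.001, 0, 0, 0, 1],
    [0, 0, -0.04, 0, 0, 0, 1],
    [0, 0, -0.09, 0, 0, 0, 1],
    [0, 0, -0.14, 0, 0, 0, 1],
    [0, 0, -0.19, 0, 0, 0, 1],
    [0, 0, -0.19, 0, 0, 0, 1],
    [0, 0, -0.19, 0, 0, 0, 1],
  ],
)

```text
clock: 18.42
eef_pos: [0.4668, -0.2688, 0.2345]
eef_rot: [[0.335, 0.942, 0.001], [0.942, -0.335, -0.0], [0.0, 0.001, -1.0]]
ft_force: [-0.5, -0.0, 0.5]
finger_gap: 0.088
```

```bash
python3 - <<'E'
from h import *
go(.567,.367,.24,-36.4)
T=wristT(); im,d=r.get_image('wrist'); P=cloud('wrist',d,T)
for nm,x,y,a,b in(('lid',.4675,-.268,.09,.13),('carton',.433,-.368,.13,.155)):
    m=(P[...,2]>a)&(P[...,2]<b)&(abs(P[...,0]-x)<.048)&(abs(P[...,1]-y)<.048); q=P[m]; print(nm,len(q),cv2.minAreaRect(np.float32(q[:,:2]*1000)) if len(q) else '',np.median(q[:,2]))
E
```

```text
shift [ 0.6327 -0.1186 -0.0055] turn [ 0.001 -0.     0.294] q7 0.34 t 18.43 gap 0.088 p [ 0.4668 -0.2688  0.2345] F [-0.5 -0.   0.5]
lid 4381 ((466.8173828125, -269.3948974609375), (59.67668914794922, 59.33517837524414), 69.27799224853516) 0.10763333045484624
carton 2875 ((432.6961364746094, -369.81365966796875), (63.86939239501953, 59.344295501708984), 70.40017700195312) 0.14393506231550451
```

The jar lid is at (466.8,−269.4), about 2 mm off pad 3, at a height of 0.108. Next is the tape measure.

move_arm(
  rows=[
    [0.049, -0.009, 0, 0, 0, 0, 1],
    [0.097, -0.018, 0, 0, 0, 0.02, 1],
    [0.146, -0.027, 0, 0, 0, 0.05, 1],
    [0.195, -0.036, 0, 0, 0, 0.08, 1],
    [0.243, -0.046, 0, 0, 0, 0.11, 1],
    [0.292, -0.055, 0, 0, 0, 0.14, 1],
    [0.341, -0.064, 0, 0, 0, 0.17, 1],
    [0.389, -0.073, 0, 0, 0, 0.2, 1],
    [0.438, -0.082, 0, 0, 0, 0.23, 1],
    [0.487, -0.091, 0, 0, 0, 0.25, 1],
    [0.535, -0.1, 0, 0, 0, 0.27, 1],
    [0.584, -0.11, 0, 0, 0, 0.29, 1],
    [0.633, -0.119, 0, 0, 0, 0.294, 1],
    [0.633, -0.119, 0, 0, 0, 0.294, 1],
    [0.633, -0.119, 0, 0, 0, 0.294, 1],
    [0.633, -0.119, 0, 0, 0, 0.294, 1],
  ],
)

```text
clock: 20.48
eef_pos: [0.5675, 0.365, 0.2343]
eef_rot: [[0.596, 0.803, 0.001], [0.803, -0.596, -0.002], [-0.001, 0.002, -1.0]]
ft_force: [0.0, 0.4, 0.3]
finger_gap: 0.0881
```

```bash
python3 - <<'E'
from h import *
T=wristT(); im,d=r.get_image('wrist'); cv2.imwrite('pics/w4.png',im[:,:,::-1])
hsv=cv2.cvtColor(im,cv2.COLOR_RGB2HSV);H,S,V=[hsv[...,i].astype(int) for i in range(3)]
P=cloud('wrist',d,T)
b=(abs(P[...,0]-.567)<.07)&(abs(P[...,1]-.367)<.07)
for nm,m in(('yellow',b&(H>20)&(H<36)&(S>120)&(P[...,2]>.006)),('top',b&(P[...,2]>.055)),('all',b&(P[...,2]>.012))):
    q=P[m]; print(nm,len(q),cv2.minAreaRect(np.float32(q[:,:2]*1000)),np.percentile(q[:,2],[5,50,95]).round(3))
go(.567,.367,.025,-36.4)
E
```

```text
yellow 3125 ((581.2966918945312, 370.5439758300781), (87.3019790649414, 82.3246078491211), 83.47281646728516) [0.052 0.067 0.336]
top 85269 ((563.7697143554688, 374.02813720703125), (73.73426818847656, 136.9989776611328), 49.91789627075195) [0.252 0.334 0.353]
all 85567 ((562.8549194335938, 371.4173583984375), (83.2486343383789, 136.78179931640625), 52.221614837646484) [0.249 0.334 0.353]
shift [ 0.0012 -0.0018  0.2097] turn [ 0.002  0.    -0.003] q7 -1.03 t 20.52 gap 0.0877 p [0.5675 0.3652 0.2347] F [0.1 0.6 0.7]
```

View pics/w4.png

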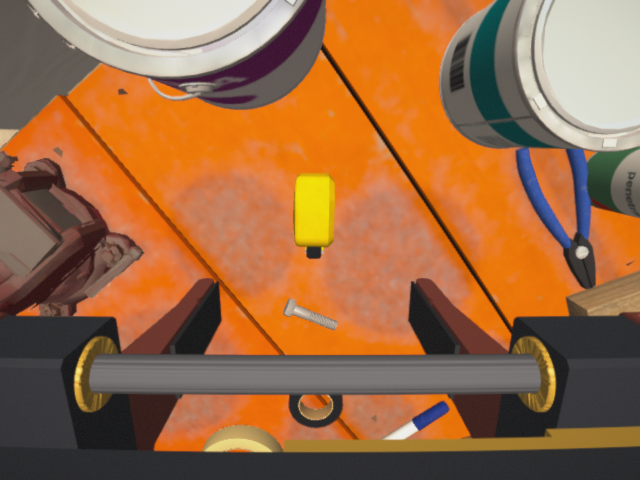

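```bash
python3 - <<'E'
from h import *
T=wristT(); im,d=r.get_image('wrist')
hsv=cv2.cvtColor(im,cv2.COLOR_RGB2HSV);H,S,V=[hsv[...,i].astype(int) for i in range(3)]
P=cloud('wrist',d,T); b=(abs(P[...,0]-.567)<.07)&(abs(P[...,1]-.367)<.07)&(P[...,2]<.08)
for nm,m in(('yellow',b&(H>20)&(H<36)&(S>120)&(P[...,2]>.006)),('top',b&(P[...,2]>.06)),('all',b&(P[...,2]>.012))):
    q=P[m]; print(nm,len(q),cv2.minAreaRect(np.float32(q[:,:2]*1000)),np.percentile(q[:,2],[5,50,95]).round(3))
Q=cloud('top',np.load('top0.npz')['d']).reshape(-1,3); Q=Q[(Q[:,2]>.07)&(Q[:,2]<.35)]
a=np.radians(-36.4); Y=np.array([np.cos(a),np.sin(a)]);X=np.array([-Y[1],Y[0]])
D=Q[:,:2]-[.567,.367]; u,v=D@X,D@Y; m=(abs(u)<.12)&(abs(v)<.16)
for i in range(-12,12,2):
    k=m&(u>=i/100)&(u<i/100+.02); print(i,[ (round(v[k][v[k]>0].min(),3) if (v[k]>0).any() else None),(round(v[k][v[k]<0].max(),3) if (v[k]<0).any() else None)])
E
```

```text
yellow 2831 ((568.0929565429688, 368.02655029296875), (82.13127136230469, 36.095218658447266), 52.348533630371094) [0.051 0.067 0.069]
top 2459 ((568.088623046875, 367.7483215332031), (68.02456665039062, 35.99359130859375), 52.801570892333984) [0.061 0.067 0.069]
all 3069 ((567.63671875, 367.8244323730469), (83.10684967041016, 36.90691375732422), 52.29425811767578) [0.05  0.066 0.069]
-12 [np.float64(0.065), np.float64(-0.091)]
-10 [None, np.float64(-0.092)]
-8 [None, np.float64(-0.094)]
-6 [None, np.float64(-0.097)]
-4 [None, None]
-2 [np.float64(0.003), None]
0 [np.float64(0.005), np.float64(-0.004)]
2 [None, None]
4 [None, None]
6 [np.float64(0.15), None]
8 [np.float64(0.133), np.float64(-0.061)]
10 [np.float64(0.127), np.float64(-0.016)]
```

The tape measure is centred ahead of the fingers at (314,210) and aligned with them. The cans at the top are outside the gripper's footprint. I'll grip it.

move_arm(
  rows=[
    [0.002, -0.002, 0.05, 0.002, 0, 0.015, 1],
    [0.002, -0.002, 0.1, 0.002, 0, 0.015, 1],
    [0.002, -0.002, 0.15, 0.002, 0, 0.015, 1],
    [0.002, -0.002, 0.195, 0.002, 0, 0.015, 1],
    [0.002, -0.002, 0.21, 0.002, 0, 0.015, 1],
    [0.002, -0.002, 0.21, 0.002, 0, 0.015, 1],
    [0.002, -0.002, 0.21, 0.002, 0, 0.015, 0.1],
    [0.002, -0.002, 0.21, 0.002, 0, 0.015, 0.1],
    [0.002, -0.002, 0.21, 0.002, 0, 0.015, 0.1],
    [0.002, -0.002, 0.21, 0.002, 0, 0.015, 0.1],
    [0.002, -0.002, 0.21, 0.002, 0, 0.015, 0.1],
    [0.002, -0.002, 0.21, 0.002, 0, 0.015, 0.1],
    [0.002, -0.002, 0.21, 0.002, 0, 0.015, 0.1],
    [0.002, -0.002, 0.21, 0.002, 0, 0.015, 0.1],
  ],
  squeeze=25,
)

```text
clock: 22.32
eef_pos: [0.5677, 0.3692, 0.025]
eef_rot: [[0.606, 0.795, 0.001], [0.795, -0.606, 0.0], [0.001, 0.0, -1.0]]
ft_force: [2.6, -2.1, 2.2]
finger_gap: 0.0362
```

move_arm(
  rows=[
    [0, 0, -0.03, 0, 0, 0, 0.1],
    [0, 0, -0.08, 0, 0, 0, 0.1],
    [0, 0, -0.13, 0, 0, 0, 0.1],
    [0, 0, -0.15, 0, 0, 0, 0.1],
    [0, 0, -0.15, 0, 0, 0, 0.1],
    [0, 0, -0.15, 0, 0, 0, 0.1],
  ],
)

```text
clock: 23.08
eef_pos: [0.5657, 0.3692, 0.1721]
eef_rot: [[0.606, 0.796, -0.003], [0.796, -0.606, -0.001], [-0.003, -0.002, -1.0]]
ft_force: [-0.8, -0.4, -3.8]
finger_gap: 0.0357
```

```bash
python3 - <<'E'
from h import *
go(.5027,-.1695,.175,-19.6)
E
```

```text
shift [-0.4668  0.2762 -0.0018] turn [-0.002  0.003 -0.309] q7 -1.02 t 23.07 gap 0.0357 p [0.5657 0.3692 0.1721] F [-0.8 -0.4 -3.8]
```

move_arm(
  rows=[
    [-0.042, 0.025, 0, 0, 0, -0.02, 0.1],
    [-0.085, 0.05, 0, 0, 0, -0.05, 0.1],
    [-0.127, 0.075, 0, 0, 0, -0.08, 0.1],
    [-0.17, 0.1, 0, 0, 0, -0.11, 0.1],
    [-0.212, 0.126, 0, 0, 0, -0.14, 0.1],
    [-0.255, 0.151, 0, 0, 0, -0.17, 0.1],
    [-0.297, 0.176, 0, 0, 0, -0.2, 0.1],
    [-0.34, 0.201, 0, 0, 0, -0.23, 0.1],
    [-0.382, 0.226, 0, 0, 0, -0.26, 0.1],
    [-0.424, 0.251, 0, 0, 0, -0.29, 0.1],
    [-0.467, 0.276, 0, -0.002, 0.003, -0.309, 0.1],
    [-0.467, 0.276, 0, -0.002, 0.003, -0.309, 0.1],
    [-0.467, 0.276, 0, -0.002, 0.003, -0.309, 0.1],
    [-0.467, 0.276, 0, -0.002, 0.003, -0.309, 0.1],
  ],
)

```text
clock: 24.82
eef_pos: [0.5036, -0.1676, 0.1736]
eef_rot: [[0.333, 0.943, 0.001], [0.943, -0.333, 0.003], [0.003, 0.0, -1.0]]
ft_force: [0.1, 0.4, -3.2]
finger_gap: 0.036
```

```bash
python3 - <<'E'
from h import *
go(.5027,-.1695,.0425,-19.6)
E
```

```text
shift [-0.0025 -0.0003  0.1311] turn [ 0.    -0.003  0.002] q7 0.15 t 24.82 gap 0.036 p [ 0.5036 -0.1676  0.1736] F [ 0.1  0.4 -3.2]
```

move_arm(
  rows=[
    [-0.002, 0, 0.04, 0, -0.003, 0, 0.1],
    [-0.002, 0, 0.08, 0, -0.003, 0, 0.1],
    [-0.002, 0, 0.115, 0, -0.003, 0, 0.1],
    [-0.002, 0, 0.126, 0, -0.003, 0, 0.1],
    [-0.002, 0, 0.131, 0, -0.003, 0, 0.1],
    [-0.002, 0, 0.133, 0, -0.003, 0, 0.1],
    [-0.002, 0, 0.134, 0, -0.003, 0, 0.1],
    [-0.002, 0, 0.135, 0, -0.003, 0, 0.1],
    [-0.002, 0, 0.135, 0, -0.003, 0, 0.1],
    [-0.002, 0, 0.135, 0, -0.003, 0, 0.1],
  ],
)

```text
clock: 26.08
eef_pos: [0.504, -0.171, 0.0402]
eef_rot: [[0.336, 0.942, 0.003], [0.942, -0.336, -0.001], [0.001, 0.003, -1.0]]
ft_force: [-1.0, 0.4, 7.1]
finger_gap: 0.0363
```

Contact. Release, lift, then go to the roll.

move_arm(
  rows=[
    [0, 0, 0, 0, 0, 0, 1],
    [0, 0, 0, 0, 0, 0, 1],
    [0, 0, 0, 0, 0, 0, 1],
    [0, 0, 0, 0, 0, 0, 1],
    [0, 0, 0, 0, 0, 0, 1],
    [0, 0, 0, 0, 0, 0, 1],
    [0, 0, -0.04, 0, 0, 0, 1],
    [0, 0, -0.09, 0, 0, 0, 1],
    [0, 0, -0.14, 0, 0, 0, 1],
    [0, 0, -0.16, 0, 0, 0, 1],
    [0, 0, -0.16, 0, 0, 0, 1],
  ],
)

```text
clock: 27.45
eef_pos: [0.5039, -0.1708, 0.2008]
eef_rot: [[0.335, 0.942, 0.005], [0.942, -0.335, -0.001], [0.001, 0.005, -1.0]]
ft_force: [0.4, 0.2, -1.1]
finger_gap: 0.088
```

```bash
python3 - <<'E'
from h import *
go(.433,.181,.2,-19.6)
T=wristT(); im,d=r.get_image('wrist'); P=cloud('wrist',d,T)
for nm,x,y,a,b in(('meas',.5027,-.1695,.03,.09),('lid',.4675,-.268,.1,.13)):
    m=(P[...,2]>a)&(P[...,2]<b)&(abs(P[...,0]-x)<.05)&(abs(P[...,1]-y)<.05); q=P[m]; print(nm,len(q),cv2.minAreaRect(np.float32(q[:,:2]*1000)) if len(q) else '',np.median(q[:,2]))
E
```

```text
shift [ 3.077e-01 -1.847e-01  2.000e-04] turn [ 0.005 -0.001  0.   ] q7 0.13 t 27.45 gap 0.088 p [ 0.5039 -0.1708  0.2008] F [ 0.4  0.2 -1.1]
meas 4090 ((502.2653503417969, -170.94110107421875), (83.23609924316406, 36.9255485534668), 70.1968765258789) 0.0814473530118559
lid 1315 ((467.5609436035156, -269.0340270996094), (59.47224807739258, 50.12563705444336), 66.8837890625) 0.10730371097087299
```

move_arm(
  rows=[
    [0.039, -0.023, 0, 0, 0, 0, 1],
    [0.077, -0.046, 0, 0, 0, 0, 1],
    [0.115, -0.069, 0, 0, 0, 0, 1],
    [0.154, -0.092, 0, 0, 0, 0, 1],
    [0.192, -0.115, 0, 0, 0, 0, 1],
    [0.231, -0.138, 0, 0, 0, 0, 1],
    [0.27, -0.162, 0, 0, 0, 0, 1],
    [0.308, -0.185, 0, 0.005, 0, 0, 1],
    [0.308, -0.185, 0, 0.005, 0, 0, 1],
    [0.308, -0.185, 0, 0.005, 0, 0, 1],
    [0.308, -0.185, 0, 0.005, 0, 0, 1],
  ],
)

```text
clock: 28.88
eef_pos: [0.4321, 0.1801, 0.1986]
eef_rot: [[0.337, 0.941, -0.003], [0.941, -0.337, 0.0], [-0.001, -0.003, -1.0]]
ft_force: [0.4, -0.4, -0.8]
finger_gap: 0.0878
```

```bash
python3 - <<'E'
from h import *
T=wristT(); im,d=r.get_image('wrist'); cv2.imwrite('pics/w5.png',im[:,:,::-1])
P=cloud('wrist',d,T); V=im.max(2)
m=(P[...,2]>.008)&(P[...,2]<.03)&(abs(P[...,0]-.433)<.05)&(abs(P[...,1]-.18)<.05)&(V<95); q=P[m]
print(len(q),cv2.minAreaRect(np.float32(q[:,:2]*1000)),cv2.minEnclosingCircle(np.float32(q[:,:2]*1000)),np.median(q[:,2]))
x,y=cv2.minAreaRect(np.float32(q[:,:2]))[0]; go(x,y,.004,-19.6)
E
```

```text
2111 ((433.247802734375, 183.67935180664062), (63.75468444824219, 62.78788757324219), 89.96198272705078) ((433.4088134765625, 183.55599975585938), 32.21552658081055) 0.01907434756023696
shift [0.0037 0.0004 0.1948] turn [-0.003  0.001 -0.002] q7 -0.73 t 28.93 gap 0.0879 p [0.4322 0.1802 0.1988] F [-0.1 -0.9  0.3]
```

View pics/w5.png

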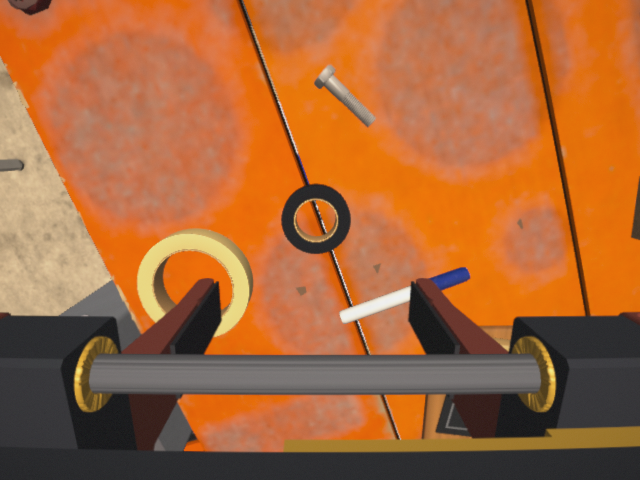

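The roll is at (316,218), centred between the fingers. The cream ring and the marker are both clear of them.

move_arm(
  rows=[
    [0.003, 0, 0.05, -0.002, 0, 0, 1],
    [0.003, 0, 0.1, -0.002, 0, 0, 1],
    [0.003, 0, 0.15, -0.002, 0, 0, 1],
    [0.003, 0, 0.18, -0.002, 0, 0, 1],
    [0.003, 0, 0.19, -0.002, 0, 0, 1],
    [0.003, 0, 0.195, -0.002, 0, 0, 1],
    [0.003, 0, 0.195, -0.002, 0, 0, 1],
    [0.003, 0, 0.195, -0.002, 0, 0, 0.5],
    [0.003, 0, 0.195, -0.002, 0, 0, 0.5],
    [0.003, 0, 0.195, -0.002, 0, 0, 0.5],
    [0.003, 0, 0.195, -0.002, 0, 0, 0.5],
    [0.003, 0, 0.195, -0.002, 0, 0, 0.5],
    [0.003, 0, 0.195, -0.002, 0, 0, 0.5],
  ],
  squeeze=12,
)

```text
clock: 30.55
eef_pos: [0.4328, 0.1848, 0.0046]
eef_rot: [[0.335, 0.942, -0.0], [0.942, -0.335, 0.001], [0.001, -0.001, -1.0]]
ft_force: [-1.6, 0.5, 7.4]
finger_gap: 0.0637
```

move_arm(
  rows=[
    [0, 0, -0.03, 0, 0, 0, 0.5],
    [0, 0, -0.07, 0, 0, 0, 0.5],
    [0, 0, -0.11, 0, 0, 0, 0.5],
    [0, 0, -0.12, 0, 0, 0, 0.5],
    [0, 0, -0.12, 0, 0, 0, 0.5],
    [0, 0, -0.12, 0, 0, 0, 0.5],
  ],
)

```text
clock: 31.3
eef_pos: [0.4318, 0.1842, 0.1229]
eef_rot: [[0.335, 0.942, -0.003], [0.942, -0.335, -0.001], [-0.002, -0.002, -1.0]]
ft_force: [-0.2, 0.7, -1.0]
finger_gap: 0.0638
```

```bash
python3 - <<'E'
from h import *
go(.538,-.0712,.125,-19.6)
E
```

```text
shift [-0.205   0.1856 -0.0022] turn [-0.002  0.002  0.   ] q7 -0.65 t 31.3 gap 0.0638 p [0.4318 0.1842 0.1229] F [-0.2  0.7 -1. ]
```

move_arm(
  rows=[
    [-0.034, 0.031, 0, 0, 0, 0, 0.5],
    [-0.068, 0.062, 0, 0, 0, 0, 0.5],
    [-0.102, 0.093, 0, 0, 0, 0, 0.5],
    [-0.136, 0.124, 0, 0, 0, 0, 0.5],
    [-0.17, 0.155, 0, 0, 0, 0, 0.5],
    [-0.205, 0.186, 0, -0.002, 0.002, 0, 0.5],
    [-0.205, 0.186, 0, -0.002, 0.002, 0, 0.5],
    [-0.205, 0.186, 0, -0.002, 0.002, 0, 0.5],
    [-0.205, 0.186, 0, -0.002, 0.002, 0, 0.5],
  ],
)

```text
clock: 32.42
eef_pos: [0.5385, -0.0694, 0.1233]
eef_rot: [[0.333, 0.943, 0.0], [0.943, -0.333, 0.002], [0.002, -0.0, -1.0]]
ft_force: [1.4, -0.2, -0.3]
finger_gap: 0.0631
```

```bash
python3 - <<'E'
from h import *
go(.538,-.0702,.0215,-19.6)
E
```

```text
shift [-0.0011 -0.0002  0.1018] turn [-0.    -0.002  0.002] q7 -0.03 t 32.42 gap 0.0631 p [ 0.5385 -0.0694  0.1233] F [ 1.4 -0.2 -0.3]
```

move_arm(
  rows=[
    [-0.001, 0, 0.04, 0, -0.002, 0, 0.5],
    [-0.001, 0, 0.075, 0, -0.002, 0, 0.5],
    [-0.001, 0, 0.095, 0, -0.002, 0, 0.5],
    [-0.001, 0, 0.1, 0, -0.002, 0, 0.5],
    [-0.001, 0, 0.102, 0, -0.002, 0, 0.5],
    [-0.001, 0, 0.103, 0, -0.002, 0, 0.5],
    [-0.001, 0, 0.104, 0, -0.002, 0, 0.5],
    [-0.001, 0, 0.104, 0, -0.002, 0, 0.5],
    [-0.001, 0, 0.104, 0, -0.002, 0, 0.5],
  ],
)

```text
clock: 33.55
eef_pos: [0.5391, -0.0718, 0.0201]
eef_rot: [[0.335, 0.942, 0.001], [0.942, -0.335, -0.0], [0.0, 0.001, -1.0]]
ft_force: [-0.5, -0.3, -0.3]
finger_gap: 0.0628
```

move_arm(
  rows=[
    [0, 0, 0.001, 0, 0, 0, 0.5],
    [0, 0, 0.001, 0, 0, 0, 0.5],
    [0, 0, 0.001, 0, 0, 0, 0.5],
    [0, 0, 0.001, 0, 0, 0, 1],
    [0, 0, 0.001, 0, 0, 0, 1],
    [0, 0, 0.001, 0, 0, 0, 1],
    [0, 0, 0.001, 0, 0, 0, 1],
    [0, 0, 0.001, 0, 0, 0, 1],
    [0, 0, -0.04, 0, 0, 0, 1],
    [0, 0, -0.09, 0, 0, 0, 1],
    [0, 0, -0.14, 0, 0, 0, 1],
    [0, 0, -0.2, 0, 0, 0, 1],
    [0, 0, -0.2, 0, 0, 0, 1],
    [0, 0, -0.2, 0, 0, 0, 1],
  ],
)

```text
clock: 35.3
eef_pos: [0.5384, -0.0714, 0.2195]
eef_rot: [[0.335, 0.942, 0.001], [0.942, -0.335, 0.0], [0.0, 0.001, -1.0]]
ft_force: [-0.9, 0.8, -0.6]
finger_gap: 0.0879
```

```bash
python3 - <<'E'
from h import *
T=wristT(); im,d=r.get_image('wrist'); cv2.imwrite('pics/w6.png',im[:,:,::-1]); P=cloud('wrist',d,T); V=im.max(2)
for nm,x,y,a,b in(('roll',.538,-.0712,.024,.045),('meas',.5027,-.1695,.045,.09)):
    m=(P[...,2]>a)&(P[...,2]<b)&(abs(P[...,0]-x)<.05)&(abs(P[...,1]-y)<.05); q=P[m]; print(nm,len(q),cv2.minAreaRect(np.float32(q[:,:2]*1000)) if len(q) else '',np.median(q[:,2]))
im,d=r.get_image('top'); cv2.imwrite('pics/t2.png',cv2.resize(im[165:300,270:510],(720,405))[:,:,::-1]); s=r.sense(); print(s['clock'],s['finger_gap'],s['ft_force'])
E
```

```text
roll 2607 ((544.1500244140625, -57.372982025146484), (96.24557495117188, 63.560115814208984), 70.43269348144531) 0.033993190443146915
meas 2501 ((508.22491455078125, -154.52809143066406), (48.9119758605957, 36.91518783569336), 70.06233215332031) 0.0803844415345355
35.4 0.0879154731208602 [-0.58639168  0.54339829 -1.11848988]
```

View pics/w6.png

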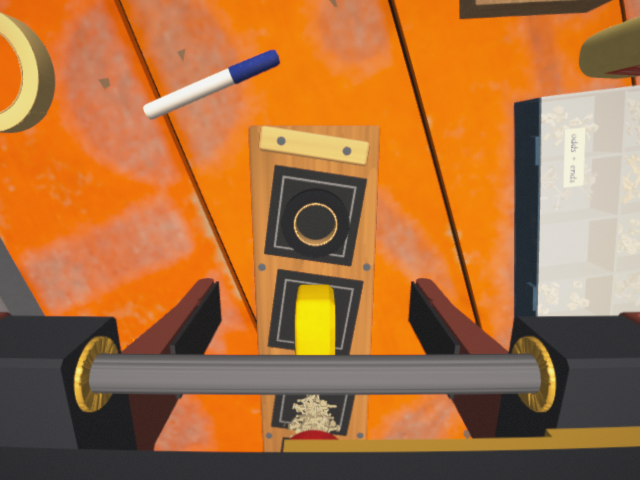

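The roll sits on pad 1 at (316,222). My depth box also caught the low stop, so I'll remeasure the roll without it, check the pad 1 centre in the same view, and hand in if all is well.

```bash
python3 - <<'E'
from h import *
T=wristT(); im,d=r.get_image('wrist'); P=cloud('wrist',d,T); V=im.max(2).astype(int)
D=P[...,:2]-[.538,-.0712]; u=D@[.335,.942]; v=D@[.942,-.335]
q=P[(P[...,2]>.027)&(P[...,2]<.045)&(abs(u)<.045)&(abs(v)<.05)]
print('roll',cv2.minEnclosingCircle(np.float32(q[:,:2]*1000)),np.median(q[:,2]))
k=np.zeros(V.shape,np.uint8); k[160:268,258:372]=(V<90)[160:268,258:372]
c=max(cv2.findContours(k,0,1)[0],key=cv2.contourArea); w=plane('wrist',c[:,0],.015,T); print('pad1',cv2.minAreaRect(np.float32(w[:,:2]*1000)))
E
```

```text
roll ((538.4113159179688, -72.57146453857422), 32.30430603027344) 0.0340334645612278
pad1 ((538.2706298828125, -69.236572265625), (88.77664184570312, 89.00142669677734), 61.89153289794922)
```

View pics/t2.png

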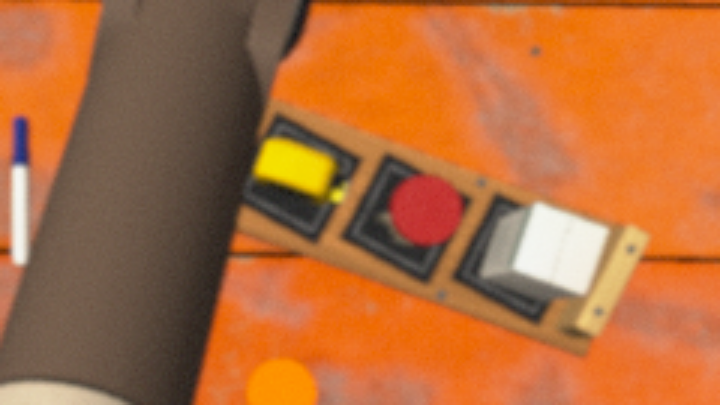

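The top view shows the measure (295,165), jar (427,210) and carton (550,250) upright on pads 2, 3 and 4, with the carton beside the tall post. The roll is 3 mm from its pad centre, and the gripper is open and clear of everything. I'll hand in.

```bash
python3 -c "
from rig import r
print(r.hand_in(), r.sense()['clock'])"
```

```text
the job is handed in; nothing more can be done
the job is handed in; nothing more can be done
```

All four objects are on their pads, upright and released. I handed the job in at about 35 s of the 125 s allowed; the hand-in gave no verdict.

Depth showed the tall post (0.087 m) beyond pad 4, so I placed them in this order. The offsets are from my last camera check of each one:

| Object | Pad | Offset from pad centre |
|---|---|---|
| White carton | 4 | about 2–3 mm |
| Screw jar | 3 | about 1–2 mm |
| Tape measure | 2 | about 1–2 mm |
| Black tape roll | 1 | about 3 mm or less |

The top heights fitted objects standing on their pads, and the gripper ended open and about 0.2 m above the board.

- **Camera disagreement:** the wrist and top cameras differed by 2–5 mm in y, well inside the 15 mm tolerance.
- **Failed checks:** one wrist-camera check of the tape measure and one of the roll gave wrong readings, because the gripper or the low stop got into the depth box. I filtered those out and measured again. After the roll was placed, the gripper partly hid the tape measure from the wrist camera, so I relied on its earlier clean measurement and the final top view.

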